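# Unclip a rinsed filter cassette and lay it mesh-down in the draining tray

## Task

Free the vacuum's filter cassette from its holder by pinching its two side buttons together, lift it out, and lay it in the long pocket of the draining tray with its mesh face down so that it can drain. Lower it into the pocket in the gripper rather than dropping it, leave it flat on the pocket floor between the corner guides (either end may point either way), and do not shift the soap bottle, brush, jar or cup that stand about.

Things in the scene. Friction and masses are not known exactly. Their poses are not given: they have to be found in the camera images.
- cassette: White plastic filter cassette, a block 44 x 54 x 110 mm, about 0.2 kg, on end in the holder at the start. Origin: centre of its lower end. +x: normal of its mesh face (metal lattice in a frame; the -x face is plain); +y: across the 54 mm width; +z: along the 110 mm length, up at the start. On each of the +y and -y sides a button stands 6 mm proud: 66 mm over both, 54 mm when pressed flush.
- mesh (a point): Centre of the outer mesh face of the cassette: (22, 0, 55) mm from the cassette's origin; same axes as the cassette.
- pinch (a point): Point midway between the two side buttons, inside the cassette: (-4, 0, 80) mm from its origin, so 26 mm from the mesh plane and 80 mm above the lower end; same axes. Each button is a square pad 24 x 24 mm centred on the line through this point along y, so its lower edge is 32 mm above the holder's rim at the start.
- button_a (a joint): Travel of the +y button: 0 out, 0.006 m pressed flush; sprung, 2 N at rest, 8 N fully in. A tooth moving with it stands 5.5 mm out of the cassette's side, 18 to 26 mm above the lower end, and catches under a lip of the holder. Keep both buttons pressed during the first 20 mm of lifting.
- button_b (a joint): The same for the button on the -y side.
- holder: Grey plastic holder fixed on the counter: base plate 100 x 100 x 8 mm with an open-topped socket, 57 x 83 mm outside, rising to 44 mm above the counter. The cassette stands in it on the plate with 1.5 mm of play; lifting 36 mm takes it right out. Origin: centre of the underside; axes as the cassette's at the start, z up. A small jar stands about 100 mm away in +x.
- tray: Aluminium draining tray fixed on the counter, 190 x 190 x 8 mm. Origin: centre of the underside, z up. Two pockets marked by L-shaped corner guides: the long one (point pocket) on its -y half and a shorter one (80 x 60 mm) on its +y half, centred 56 mm from the tray's centre, in which a cup stands.
- pocket (a point): Centre of the long pocket's floor, 8 mm above the counter, (0, -45, 8) mm from the tray's origin; x along the pocket, z up. Inside 116 mm (x) by 60 mm (y); the four corner guides are 12 mm high, 5 mm thick, 15 mm long along each side, with open gaps between where fingers may go down to the tray. The cassette lies in it on its 110 x 54 mm mesh face, its plain face 44 mm up.
- soap: Tall bystander: clear soap bottle 66 mm across, 190 mm high, standing between holder and tray; origin at the centre of its underside. Leave it alone.
- cup: Bystander: cup in the tray's short pocket, 54 mm across, 75 mm high; origin at its underside. Leave it alone.
- jar: Bystander: jar by the holder, 48 mm across, 75 mm high; origin at its underside. Leave it alone.
- brush: Bystander: brush with a plain wooden handle, 200 mm long, about 20 mm high, lying between holder and tray, nearer the robot than the soap; origin near its middle. Leave it alone.
Mind the look-alikes: they are no part of the job. Leave any red or turquoise look-alike of the holder alone.

How it is judged:
On the way, in this order (a step that is already met when the one before it is completed fails the run):
1. both side buttons are pinched in (over 4 mm of their 6 mm) by the fingers while the cassette still stands in the holder (value of joint each of button_a, button_b above 0.004 m and z of cassette in the frame of holder below 0.02 m and contact force between the fingers and cassette above 1 N), for 0.1 s.
2. the cassette is lifted out: its lower end is over 50 mm above the holder's underside (z of cassette in the frame of holder above 0.05 m), for 0.05 s.
3. the cassette is lowered to the long pocket while still held: mesh centre within 30 mm of the pocket's centre in plan and under 50 mm above its floor, mesh side downwards, fingers on it (horizontal distance between mesh and pocket below 0.03 m and z of mesh in the frame of pocket below 0.05 m and angle between cassette's own x axis and vertical above 2.2 rad and contact force between the fingers and cassette above 0.5 N), for 0.05 s.
At the end, for the whole second after the job is handed in: The cassette lies at rest and released in the long pocket, mesh face down and flat (within about 4.5 degrees), its mesh face within 4 mm of the pocket floor and its centre within 6 mm of the pocket's centre along and across; either end may point either way (z of mesh in the frame of pocket below 0.004 m and angle between cassette's own x axis and vertical above 3.06 rad and x of mesh in the frame of pocket between -0.006 and 0.006 m and y of mesh in the frame of pocket between -0.006 and 0.006 m and linear speed of cassette below 0.01 m/s and angular speed of cassette below 0.1 rad/s and contact force between the fingers and cassette below 0.1 N); the robot touches nothing.
It fails at once if the cup, the jar, the soap bottle or the brush is shifted by more than 25 mm (distance of any of cup, jar, soap, brush from where it was at the start of the episode above 0.025 m).
It also fails if it takes over 48 s, if anything falls off the work surface, if the arm or the gripper's body presses on something with over 40 N, if the wrist force passes 120 N, or if a joint passes its speed limit or range.

## Robot

A 7-joint arm with a two-finger parallel gripper is mounted at the origin on the work surface. World frame = base frame: x ahead of the robot, y to its left, z up, the work surface at z = 0. Lengths are in m, angles in rad, forces in N, time in s.
With the tool pointing down it reaches from about 0.425 to 0.925 m from the base axis. Payload 6.8 kg.
Tool frame: the origin (TCP) lies on the centre line of the jaws, within the pads' length; the fingertips stand 14 mm ahead of it and the grasp point (between the pads) lies 5 mm behind it; z points along the fingers, y is the line along which they close (so a half turn about z gives the same grasp; the last joint's range is limited). The gripper opens to 85 mm and grips with 20 to 120 N. Pads are 22 mm wide; open, the fingers measure 114 mm over their backs; the gripper's body (76 mm by 85 mm) begins 54 mm behind the grasp point. The pads swing forward as they close: fully open they stand 13 mm farther back than shut.
Start: joints at [-1.457, 0.477, 0.022, 1.555, -0.011, 1.109, -0.083], TCP at [0.148, 0.658, 0.245] pointing down, gripper open.
Joint ranges: [-2.96, 2.96], [-0.34, 2.1], [-1.41, 1.46], [0.24, 2.44], [-1.37, 4.51], [0.17, 1.92], [-2.96, 2.96]. Speed limits (rad/s): [2.39, 2.39, 3.14, 3.14, 3.14, 3.14, 3.14].

## Interface

Orientations are given as a unit quaternion [w, x, y, z].
In Python, from station import bot gives the robot as it stands. The module is installed in compiled form; this text tells all that it offers.
- The arm moves only by the tool drive_tool, never from a script. Its argument "commands" is a list of rows, each an object with "hand": the opening, from 0 (shut) to 1 (fully open); "translation": the shift along the world's x, y, z in mm, a list of three; "angular": the turn, a rotation vector about the world's x, y, z in rad, a list of three. In form: [{"hand": hand, "translation": [tx, ty, tz], "angular": [ax, ay, az]}, ...]. A call has 1 to 12 rows; each row is the pose to reach, as a shift and turn from the pose commanded when the call began; what a row does not reach only later rows make up. A row lasts 1/8 s, in which the tool goes at most 62.5 mm and 10.7 degrees, less where a joint would pass 70% of its speed; a pose out of reach is approached as far as the arm can. A call with a gripper value outside its range is refused whole. The fingers move at their own pace and stop on an object; "force" is the grip in N (left out, the last holds). Time passes only in rows, so rows that repeat a pose let the fingers close. It gives the time, the measured TCP pose, the force, the opening and the grip force at its end, in the units of the state.
- bot.get_obs(): the state, without advancing time (a new reading comes with each control period).
- bot.read_camera(name): name is "side" or "top" or "wrist"; returns the picture (420x560x3 uint8, red, green, blue); there is no depth.
- bot.camera_model(name): a dict with "fx", "fy", "cx", "cy" (pixels), "view" (4x4, takes a point from world to camera coordinates). Camera axes: x right, y up, looking along -z (the intrinsics and any distortion apply to the point x, -y, -z); pixel columns grow to the right and rows downward; lengths in m; the calibration is good to about 2 mm. The wrist camera is an equidistant fisheye: a pixel r from the principal point sees the ray r / f radians off the axis. A picture is of the moment at which its call begins: read the wrist's pose just before it. camera_model takes no time and is no camera call; for the wrist camera it gives the pose at the moment of the call.
- bot.hand_in(): hands the job in; it is judged then, once.
Trained networks look in the newest picture that a camera, given by its name, has taken for a name from the list of things; names that differ only in an ending like _2 or _b are one class to them, and where a whole thing is asked for, a point or a joint stands for the part that bears it (a point fixed in the world has none). Each returns a list of dicts, best first, with "score" (0 to 1); they miss things now and then, are a little off and sometimes report something else, mostly with a low value. They report only what shows in the picture. A call takes as long as a camera call. They do not tell look-alikes from the thing itself.
- bot.find_in(camera, query): "position" ([column, row] in pixels, amid what is visible of it).
- bot.outline_of(camera, query): "pixels" (420x560 bool, what is visible of it) and "position" ([column, row] in pixels, amid what is visible of it).
The state is a dict: "t": time; "q": joint angles; "joint_vel": joint speeds; "joint_torque": joint torques, N m; "eef_pos": TCP position; "tool_rot": TCP orientation; "contact_force": force on the tool from outside, world axes, zero at the start; "torque": the same for the moment, N m; "gripper_width": opening from 0.0 (shut) to 1.0 (fully open); "grasp_force": force on a finger pad.
Only numpy, scipy, OpenCV 4.12 (cv2) and the standard library are available. Lean on these libraries where they do the work, as an engineer would, in place of code of your own. Each camera call takes 0.05 s, during which the arm holds its last target. There are 200 camera calls.

## Working session

There is one attempt and no reset: what is moved stays moved. The work goes in short steps, Python scripts to look and compute and a tool call to move; the robot and the scene stay as the last step left them, time stands still between calls to the robot, and variables do not carry over. Pictures are saved under pics/ and viewed, at most 10 in all, crops included, and the job is handed in when it is done.

Besides the shell and the picture viewer there is one more tool, called after ">>>" as name(argument=value, ...) on one line, values as JSON. drive_tool: Moves the arm, as the interface text tells. Its arguments: {"type":"object","properties":{"commands":{"type":"array","items":{"type":"object","properties":{"hand":{"type":"number"},"translation":{"type":"array","items":{"type":"number"}},"angular":{"type":"array","items":{"type":"number"}}}}},"force":{"type":"number"}},"required":["commands"]}

```bash
mkdir -p pics; cat > h.py <<'E'
from station import bot
import numpy as np, cv2
def save(img,n): cv2.imwrite(f'pics/{n}.png',cv2.cvtColor(img,cv2.COLOR_RGB2BGR))
def ray(cam,px,m=None):
    m=m or bot.camera_model(cam); V=np.array(m['view']); R=V[:3,:3]; c=-R.T@V[:3,3]
    u=(px[0]-m['cx'])/m['fx']; v=(px[1]-m['cy'])/m['fy']
    if cam=='wrist':
        r=np.hypot(u,v); s=np.sin(r)/max(r,1e-9); d=np.array([u*s,-v*s,-np.cos(r)])
    else: d=np.array([u,-v,-1.])
    return c,R.T@d
def atz(cam,px,z,m=None):
    c,d=ray(cam,px,m); return c+d*(z-c[2])/d[2]
def proj(cam,p,m=None):
    m=m or bot.camera_model(cam); V=np.array(m['view']); q=V[:3,:3]@np.array(p)+V[:3,3]
    x,y,z=q[0],-q[1],-q[2]
    if cam=='wrist':
        r=np.hypot(x,y); k=np.arctan2(r,z)/max(r,1e-9); return np.array([m['cx']+m['fx']*k*x,m['cy']+m['fy']*k*y])
    return np.array([m['cx']+m['fx']*x/z,m['cy']+m['fy']*y/z])
E
python3 - <<'E'
from h import *
a=bot.read_camera('top'); b=bot.read_camera('side')
save(a,'top0'); save(b,'side0')
for c in('top','side'):
    m=bot.camera_model(c); V=np.array(m['view']); print(c,m.get('fx'),[k for k in m],'cam',-V[:3,:3].T@V[:3,3])
    for q in('cassette','holder','tray','soap','cup','jar','brush'):
        print(q,[(np.round(d['position']).tolist(),round(d['score'],2)) for d in bot.find_in(c,q)])
E
```

```text
top 516.40573830166 ['fx', 'fy', 'cx', 'cy', 'view'] cam [ 0.38118594 -0.03611297  1.12752281]
cassette [([373.0, 182.0], 0.57), ([118.0, 188.0], 0.44)]
holder [([360.0, 196.0], 0.78), ([446.0, 221.0], 0.64), ([335.0, 273.0], 0.57), ([154.0, 195.0], 0.43), ([372.0, 185.0], 0.42)]
tray [([153.0, 195.0], 0.61)]
soap [([252.0, 185.0], 0.75), ([155.0, 195.0], 0.41)]
cup [([118.0, 187.0], 0.85)]
jar [([384.0, 146.0], 0.7)]
brush [([252.0, 250.0], 0.55), ([373.0, 181.0], 0.39), ([118.0, 185.0], 0.29)]
side 460.9334406571325 ['fx', 'fy', 'cx', 'cy', 'view'] cam [-0.13810815 -0.7468401   0.77208275]
cassette [([339.0, 226.0], 0.76), ([213.0, 182.0], 0.62)]
holder [([380.0, 302.0], 0.92), ([334.0, 253.0], 0.75), ([266.0, 269.0], 0.68)]
tray [([214.0, 183.0], 0.66)]
soap [([268.0, 191.0], 0.98), ([213.0, 184.0], 0.3)]
cup [([196.0, 164.0], 0.68), ([214.0, 186.0], 0.34)]
jar [([370.0, 234.0], 0.86)]
brush [([229.0, 232.0], 0.56)]
```

View pics/top0.png

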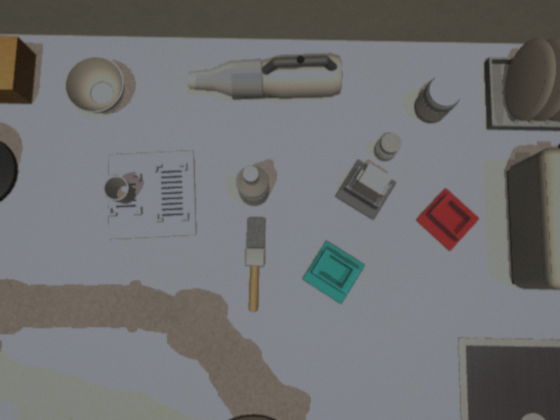

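View pics/side0.png

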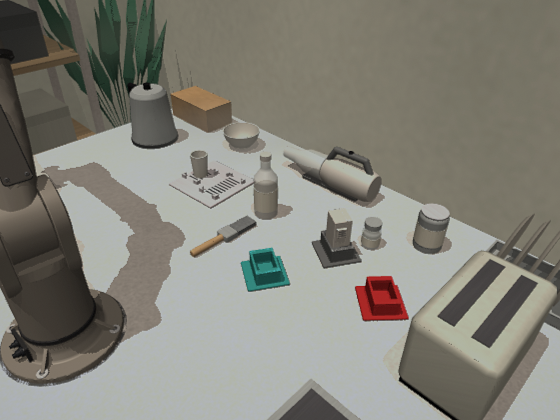

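Top view, what could be taken for the holder: grey holder with the white cassette at (366,189), empty red at (447,219), empty turquoise at (335,271). I choose the grey one, which has the jar at (388,147). The tray is at (152,195), with its long pocket at (172,193). I'll check the choice in a close crop.

```bash
python3 - <<'E'
from h import *
a=cv2.imread('pics/top0.png'); b=cv2.imread('pics/side0.png')
f=lambda i,x,y,w,h:cv2.resize(i[y:y+h,x:x+w],(400,300),interpolation=cv2.INTER_CUBIC)
g=lambda i:cv2.convertScaleAbs(i,alpha=1.5)
cv2.imwrite('pics/crop0.png',g(np.vstack([np.hstack([f(a,316,150,100,75),f(a,100,142,104,104*3//4+26)]),np.hstack([f(b,290,195,100,75),f(b,160,140,100,75)])])))
bot.read_camera('top');bot.read_camera('side')
for c,q in(('top','holder'),('top','cassette'),('top','tray'),('side','holder'),('side','cassette'),('side','tray')):
    for d in bot.outline_of(c,q):
        m=d['pixels'].astype(np.uint8); 
        cs=max(cv2.findContours(m,0,2)[0],key=cv2.contourArea); ap=cv2.approxPolyDP(cs,3,True)[:,0].tolist()
        print(c,q,round(d['score'],2),m.sum(),ap)
E
```

```text
top holder 0.77 1097 [[357, 160], [336, 195], [374, 217], [394, 182], [374, 200], [358, 193], [352, 185], [366, 165]]
top holder 0.77 2130 [[444, 189], [416, 221], [450, 250], [478, 217]]
top holder 0.74 2086 [[327, 240], [303, 277], [341, 301], [363, 264]]
top holder 0.58 914 [[368, 164], [357, 174], [354, 188], [374, 199], [385, 192], [390, 176]]
top holder 0.41 6608 [[191, 150], [109, 156], [109, 174], [122, 175], [136, 191], [135, 199], [128, 204], [109, 201], [111, 238], [195, 233]]
top cassette 0.75 884 [[368, 164], [353, 187], [374, 199], [384, 193], [391, 176]]
top tray 0.8 6722 [[191, 150], [109, 154], [108, 175], [122, 175], [136, 192], [127, 204], [109, 200], [110, 238], [195, 233]]
side holder 0.81 985 [[312, 243], [325, 267], [362, 260], [351, 244], [332, 247], [325, 231]]
side holder 0.79 1475 [[272, 249], [251, 251], [251, 259], [241, 263], [249, 291], [288, 283], [281, 259]]
side holder 0.62 1823 [[356, 287], [364, 320], [408, 318], [391, 276], [369, 277], [364, 285]]
side cassette 0.89 825 [[344, 209], [331, 211], [327, 217], [327, 237], [333, 247], [347, 245], [350, 240], [351, 221]]
side tray 0.56 1960 [[253, 180], [213, 161], [206, 177], [198, 179], [192, 173], [184, 173], [170, 185], [212, 206]]
```

View pics/crop0.png

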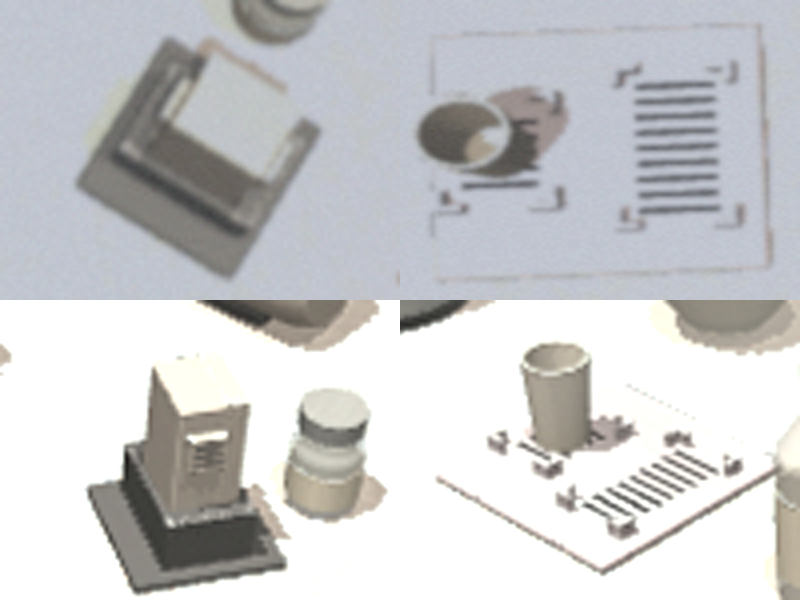

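The crop confirms the grey holder: the cassette stands in it, the button is on the side facing the side camera, and the jar is off +x. The tray's long pocket is the right-hand one with slats. Next I'll fit the poses.

```bash
cat > fit.py <<'E'
from h import *
from scipy.optimize import least_squares
def square(side,z,top,sd):
    base=side/2*np.array([[1,1],[1,-1],[-1,-1],[-1,1]])
    def P(p):
        c,s=np.cos(p[2]),np.sin(p[2]); return np.c_[base@np.array([[c,s],[-s,c]])+p[:2],np.full(4,z)]
    # greedy: pick nearest corner per observation
    def res(p):
        W=P(p); r=[]
        for cam,obs in(('top',top),('side',sd)):
            Q=np.array([proj(cam,w,M[cam]) for w in W])
            for o in obs: r+=list(min(Q-np.array(o),key=lambda e:e@e))
        return r
    c0=np.mean([atz('top',o,z,M['top'])[:2] for o in top],0)
    best=min((least_squares(res,[*c0,y],loss='soft_l1',f_scale=1.5) for y in np.arange(-.75,.8,.25)),key=lambda s:s.cost)
    print(np.round(best.x,4),np.degrees(best.x[2]).round(1),'res',np.round(best.fun,1)); return best.x
M={c:bot.camera_model(c) for c in('top','side')}
if __name__=='__main__':
    h=square(.1,.008,[(357.5,160),(336,195),(374,217.5),(395,182)],[]); square(.1,.008,[],[]) if 0 else 0
    square(.1,.008,[(357.5,160),(336,195),(374,217.5),(395,182)],[(312,243),(325,267),(362,260)])
    square(.19,.008,[(192,150),(108,154),(110,239),(196,234)],[])
    square(.19,.008,[(192,150),(108,154),(110,239),(196,234)],[(254,180),(170,185),(212,206.5)])
    for p in((374,199),(384,193),(391,176),(368,164),(373,180)): print('cas top',atz('top',p,.118,M['top'])[:2].round(4))
    print('jar',atz('top',(384,147),.04)[:2],'soap',atz('top',(252,185),.1)[:2],'brush',atz('top',(252,250),.01)[:2])
    # long pocket guides outer corners
    for p in((100+222/400*104,142+72/300*104),(100+337/400*104,142+68/300*104),(100+222/400*104,142+224/300*104),(100+342/400*104,142+220/300*104)): print('guide',atz('top',p,.012)[:2].round(4))
    m=bot.camera_model('wrist');V=np.array(m['view']);o=bot.get_obs();print(o['eef_pos'],o['tool_rot'],o['gripper_width'],-V[:3,:3].T@V[:3,3]); print(V.round(3))
E
python3 fit.py
```

```text
[ 0.5959 -0.2353 -0.5348] -30.6 res [ 0.1 -2.  -1.4  0.7 -0.1  1.9  1.6 -0.8]
[ 0.5964 -0.236   1.0435] 59.8 res [ 0.2 -2.1 -1.   0.7  0.4  1.6  1.8 -1.2 -0.9 -1.6 -0.8  0.2  0.5  0.2]
[0.5751 0.2359 0.0795] 4.6 res [ 1.1 -0.8 -0.4  0.2 -1.1  0.3  0.4  0.1]
[0.5756 0.2355 0.0856] 4.9 res [ 1.  -1.2 -0.5  0.3 -0.7  0.4  0.8 -0.4  1.8  0.1 -2.3 -1.4 -1.1  0.7]
cas top [ 0.5538 -0.2321]
cas top [ 0.5663 -0.2521]
cas top [ 0.601  -0.2665]
cas top [ 0.6247 -0.2207]
cas top [ 0.5922 -0.2305]
jar [ 0.68192719 -0.2699736 ] soap [0.58092854 0.01127706] brush [0.455444   0.01184284]
guide [0.6346 0.2244]
guide [0.639  0.1586]
guide [0.5174 0.2184]
guide [0.5217 0.1507]
[0.14847224 0.65848348 0.24530421] [-6.74411113e-06  1.10664864e-01  9.93857780e-01  1.21842250e-05] 1.0018624412556012 [0.07842266 0.67500359 0.37324509]
[[ 0.22   0.976 -0.001 -0.675]
 [-0.936  0.211 -0.282  0.036]
 [-0.275  0.063  0.959 -0.379]
 [ 0.     0.     0.     1.   ]]
```

>>> drive_tool(commands=[{"hand": 1, "translation": [60, -25, 30], "angular": [0, 0, 0]}, {"hand": 1, "translation": [110, -60, 60], "angular": [0, 0, 0]}, {"hand": 1, "translation": [160, -100, 90], "angular": [0, 0, -0.05]}, {"hand": 1, "translation": [210, -140, 100], "angular": [0, 0, -0.1]}, {"hand": 1, "translation": [250, -185, 100], "angular": [0, 0, -0.15]}, {"hand": 1, "translation": [285, -235, 100], "angular": [0, 0, -0.2]}, {"hand": 1, "translation": [315, -290, 100], "angular": [0, 0, -0.25]}, {"hand": 1, "translation": [340, -345, 100], "angular": [0, 0, -0.3]}, {"hand": 1, "translation": [360, -400, 100], "angular": [0, 0, -0.3]}, {"hand": 1, "translation": [372, -450, 100], "angular": [0, 0, -0.3]}, {"hand": 1, "translation": [372, -470, 100], "angular": [0, 0, -0.3]}, {"hand": 1, "translation": [372, -470, 100], "angular": [0, 0, -0.3]}], force=50)

```text
t: 2.7
eef_pos: [0.5206, 0.187, 0.3456]
tool_rot: [0.0, 0.259, 0.966, 0.0]
contact_force: [0.4, 0.7, -0.4]
gripper_width: 0.997
grasp_force: 0.0
```

```bash
python3 - <<'E'
from h import *
o=bot.get_obs();m=bot.camera_model('wrist');a=bot.read_camera('wrist');save(a,'w1')
print(o['t'],o['eef_pos'],o['tool_rot'],o['q'],m['fx'])
p=lambda q:proj('wrist',q,m).round(1)
c,s=np.cos(.08),np.sin(.08)
for k in((.095,.095),(.095,-.095),(-.095,-.095),(-.095,.095)): print('pred',p([.5755+c*k[0]-s*k[1],.2357+s*k[0]+c*k[1],.008]))
for d in bot.outline_of('wrist','tray'):
    mm=d['pixels'].astype(np.uint8);cs=max(cv2.findContours(mm,0,2)[0],key=cv2.contourArea);print(d['score'],cv2.approxPolyDP(cs,3,True)[:,0].tolist())
E
```

```text
2.7 [0.52062744 0.18703421 0.34562719] [6.87613724e-05 2.59475747e-01 9.65749586e-01 2.63918208e-04] [-0.73348787  0.19262711  0.32573356  1.73899998 -0.0656241   1.22012211
  0.65501101] 325.19226210127806
pred [414.9 201.1]
pred [314.2 266.5]
pred [242.5 168.4]
pred [351.4  94.7]
0.92 [[353, 96], [247, 167], [314, 264], [414, 202], [402, 177], [384, 195], [368, 193], [352, 168], [357, 155], [365, 150], [388, 151]]
```

View pics/w1.png

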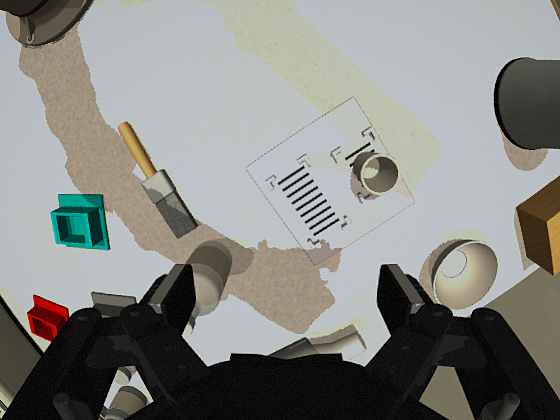

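>>> drive_tool(commands=[{"hand": 1, "translation": [0, -60, 0], "angular": [0, 0, 0]}, {"hand": 1, "translation": [0, -120, 0], "angular": [0, 0, 0]}, {"hand": 1, "translation": [0, -180, 0], "angular": [0, 0, 0]}, {"hand": 1, "translation": [-10, -240, 0], "angular": [0, 0, 0]}, {"hand": 1, "translation": [-20, -300, -20], "angular": [-0.08, -0.135, 0]}, {"hand": 1, "translation": [-34, -358, -50], "angular": [-0.16, -0.27, 0]}, {"hand": 1, "translation": [-34, -358, -90], "angular": [-0.24, -0.41, 0]}, {"hand": 1, "translation": [-34, -358, -135], "angular": [-0.32, -0.54, 0]}, {"hand": 1, "translation": [-34, -358, -135], "angular": [-0.397, -0.677, 0]}, {"hand": 1, "translation": [-34, -358, -135], "angular": [-0.397, -0.677, 0]}, {"hand": 1, "translation": [-34, -358, -135], "angular": [-0.397, -0.677, 0]}])

```text
t: 4.18
eef_pos: [0.4748, -0.1967, 0.2136]
tool_rot: [0.288, 0.246, 0.914, -0.146]
contact_force: [-0.2, -0.5, 0.1]
gripper_width: 0.999
grasp_force: 0.0
```

```bash
python3 - <<'E'
from h import *
from scipy.spatial.transform import Rotation as R
o=bot.get_obs();m=bot.camera_model('wrist');a=bot.read_camera('wrist')
T=R.from_quat(np.roll(o['tool_rot'],-1)).as_matrix();print(o['t'],o['eef_pos'],'\n',T.round(3),o['q'].round(2) if hasattr(o['q'],'round') else o['q'])
psi=np.radians(-30.4);X=np.array([np.cos(psi),np.sin(psi),0]);Y=np.array([-X[1],X[0],0]);H=np.array([.5962,-.2357,0]);Z=np.array([0,0,1])
b=a.copy()
for z in(.008,.118):
  for sx,sy in((1,1),(1,-1),(-1,-1),(-1,1)):
    d=(.05,.05) if z<.1 else(.022,.027)
    q=proj('wrist',H+X*sx*d[0]+Y*sy*d[1]+Z*z,m);cv2.circle(b,tuple(int(v) for v in q),2,(255,0,0),-1);print(q.round(1))
save(b,'w2')
for q in('holder','cassette'):
  for d in bot.outline_of('wrist',q):
    mm=d['pixels'].astype(np.uint8);cs=max(cv2.findContours(mm,0,2)[0],key=cv2.contourArea);print(q,d['score'],cv2.approxPolyDP(cs,3,True)[:,0].tolist())
E
```

```text
4.175 [ 0.47478879 -0.19674308  0.21364153] 
 [[-0.714  0.533  0.454]
 [ 0.365  0.837 -0.408]
 [-0.597 -0.125 -0.792]] [ 0.24  0.08 -0.22  2.38  1.24  0.45 -0.02]
[372.8 196.1]
[293.5 189.8]
[291.7 126.8]
[388.2 134.3]
[358.2 262. ]
[303.7 257.6]
[304.2 233.3]
[365.8 238.2]
holder 0.96 [[250, 0], [253, 37], [257, 41], [359, 47], [370, 44], [375, 0]]
holder 0.83 [[297, 124], [295, 181], [299, 199], [310, 198], [313, 170], [336, 170], [366, 176], [370, 205], [381, 173], [387, 132]]
holder 0.72 [[155, 139], [155, 164], [149, 175], [155, 202], [212, 215], [216, 205], [227, 199], [228, 154]]
cassette 0.65 [[313, 171], [311, 197], [304, 200], [302, 231], [307, 234], [306, 255], [359, 260], [373, 223], [372, 210], [366, 203], [365, 175]]
```

View pics/w2.png

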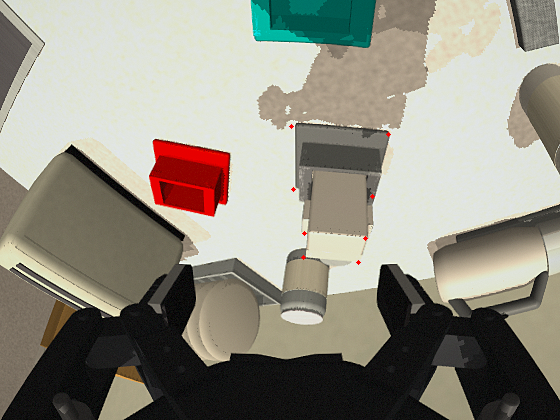

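The picture shows the cassette top at about (308,235)–(360,262), within 2 px (about 1–2 mm) of the prediction. The arm was held short near an elbow limit, so I'll move closer in and check.

>>> drive_tool(commands=[{"hand": 1, "translation": [31, -18, -20], "angular": [0, 0, 0]}, {"hand": 1, "translation": [31, -18, -20], "angular": [0, 0, 0]}, {"hand": 1, "translation": [31, -18, -20], "angular": [0, 0, 0]}, {"hand": 1, "translation": [31, -18, -20], "angular": [0, 0, 0]}])

```text
t: 4.82
eef_pos: [0.5044, -0.2167, 0.1946]
tool_rot: [0.287, 0.247, 0.914, -0.147]
contact_force: [-0.6, 0.1, 0.2]
gripper_width: 1.004
grasp_force: 0.0
```

```bash
cat > st.py <<'E'
from h import *
from scipy.spatial.transform import Rotation as R
def st():
    o=bot.get_obs(); r=R.from_quat(np.roll(o['tool_rot'],-1)); print(o['t'],np.round(o['eef_pos'],4),'q',np.round(o['q'],2),'grip',o['gripper_width'],o['grasp_force'],'F',np.round(o['contact_force'],1)); print(r.as_matrix().round(3)); return np.array(o['eef_pos']),r
def goal(psi,tilt): # jaw y az = psi+90, tool z tilted from down toward heading psi by tilt
    p=np.radians(psi);x=np.array([np.cos(p),np.sin(p),0]);y=np.array([-x[1],x[0],0]);t=np.radians(tilt)
    z=np.sin(t)*x-np.cos(t)*np.array([0,0,1]); return R.from_matrix(np.c_[np.cross(y,z),y,z])
def delta(pos,psi,tilt,p0,r0):
    print('shift mm',((np.array(pos)-p0)*1e3).round(1),'ang',(goal(psi,tilt)*r0.inv()).as_rotvec().round(3))
E
python3 - <<'E'
from st import *
p,r=st()
delta([.5175,-.1883,.1757],-30.4,45,p,r)
delta([.597,-.235,.0838],-30.4,45,p,r)
E
```

```text
4.825 [ 0.5044 -0.2167  0.1946] q [ 0.24  0.17 -0.18  2.33  1.36  0.43 -0.11] grip 1.004005583525423 0.0 F [-0.6  0.1  0.2]
[[-0.713  0.536  0.452]
 [ 0.368  0.835 -0.41 ]
 [-0.597 -0.126 -0.792]]
shift mm [ 13.1  28.4 -18.9] ang [ 0.035 -0.184  0.049]
shift mm [  92.6  -18.3 -110.8] ang [ 0.035 -0.184  0.049]
```

>>> drive_tool(commands=[{"hand": 1, "translation": [13, 14, -15], "angular": [0.017, -0.092, 0.025]}, {"hand": 1, "translation": [13, 28, -19], "angular": [0.035, -0.184, 0.049]}, {"hand": 1, "translation": [13, 28, -19], "angular": [0.035, -0.184, 0.049]}, {"hand": 1, "translation": [13, 28, -19], "angular": [0.035, -0.184, 0.049]}, {"hand": 1, "translation": [13, 28, -19], "angular": [0.035, -0.184, 0.049]}])

```text
t: 5.45
eef_pos: [0.5165, -0.1902, 0.1751]
tool_rot: [0.368, 0.243, 0.892, -0.101]
contact_force: [-0.4, -0.6, 0.0]
gripper_width: 1.0
grasp_force: 0.0
```

```bash
python3 - <<'E'
from st import *
p,r=st()
m=bot.camera_model('wrist');a=bot.read_camera('wrist')
delta([.5175,-.1883,.1757],-30.4,45,p,r)
delta([.597,-.235,.0838],-30.4,45,p,r)
psi=np.radians(-30.4);X=np.array([np.cos(psi),np.sin(psi),0]);Y=np.array([-X[1],X[0],0]);H=np.array([.5962,-.2357,0]);Z=np.array([0,0,1])
for z in(.008,.118):
  for sx,sy in((1,1),(1,-1),(-1,-1),(-1,1)):
    d=(.05,.05) if z<.1 else(.022,.027)
    print(z,sx,sy,proj('wrist',H+X*sx*d[0]+Y*sy*d[1]+Z*z,m).round(1))
for q in('holder','cassette'):
  for d in bot.outline_of('wrist',q):
    mm=d['pixels'].astype(np.uint8);cs=max(cv2.findContours(mm,0,2)[0],key=cv2.contourArea);print(q,d['score'],cv2.approxPolyDP(cs,2,True)[:,0].tolist())
E
```

```text
5.45 [ 0.5165 -0.1902  0.1751] q [ 0.37  0.23 -0.35  2.44  2.08  0.47 -0.88] grip 0.9995768597524914 0.0 F [-0.4 -0.6  0. ]
[[-0.611  0.508  0.607]
 [ 0.359  0.861 -0.36 ]
 [-0.706 -0.002 -0.709]]
shift mm [1.  1.9 0.6] ang [ 0.    -0.003  0.003]
shift mm [ 80.5 -44.8 -91.3] ang [ 0.    -0.003  0.003]
0.008 1 1 [333.1 170.4]
0.008 1 -1 [240.9 170.3]
0.008 -1 -1 [227.8 101.4]
0.008 -1 1 [346.3 101.5]
0.118 1 1 [319. 257.]
0.118 1 -1 [254.8 256.9]
0.118 -1 -1 [249.4 235.2]
0.118 -1 1 [324.5 235.3]
holder 0.83 [[233, 97], [238, 143], [247, 186], [255, 185], [258, 151], [320, 151], [324, 159], [324, 186], [331, 186], [348, 102], [346, 97]]
holder 0.7 [[78, 132], [84, 156], [77, 177], [92, 202], [156, 208], [158, 193], [170, 188], [161, 137], [96, 131]]
holder 0.58 [[168, 1], [189, 0]]
cassette 0.96 [[258, 153], [256, 187], [250, 190], [247, 204], [248, 221], [253, 230], [257, 254], [320, 255], [326, 231], [333, 217], [331, 193], [323, 188], [321, 153]]
```

```bash
python3 - <<'E'
from st import *
p,r=st();m=bot.camera_model('wrist');T=r.as_matrix();print(m['cx'],m['cy'])
for s in(-1,1):
  for b in(0,-.02): print(proj('wrist',p+T[:,1]*s*.0425+T[:,2]*b,m).round(1))
a=bot.read_camera('wrist');save(cv2.resize(a[80:340,140:440],(780,600*26//26)[:2] if 0 else (690,598)),'w3')
E
```

```text
5.6 [ 0.517  -0.19    0.1752] q [ 0.37  0.23 -0.35  2.44  2.09  0.47 -0.88] grip 0.9998707380440711 0.0 F [ 0.1 -0.3  0.5]
[[-0.61   0.508  0.608]
 [ 0.359  0.861 -0.359]
 [-0.706 -0.001 -0.708]]
285.79785544736967 211.8619959900057
[192.7 284. ]
[180.6 307.1]
[376.7 284.2]
[388.5 307.5]
```

View pics/w3.png

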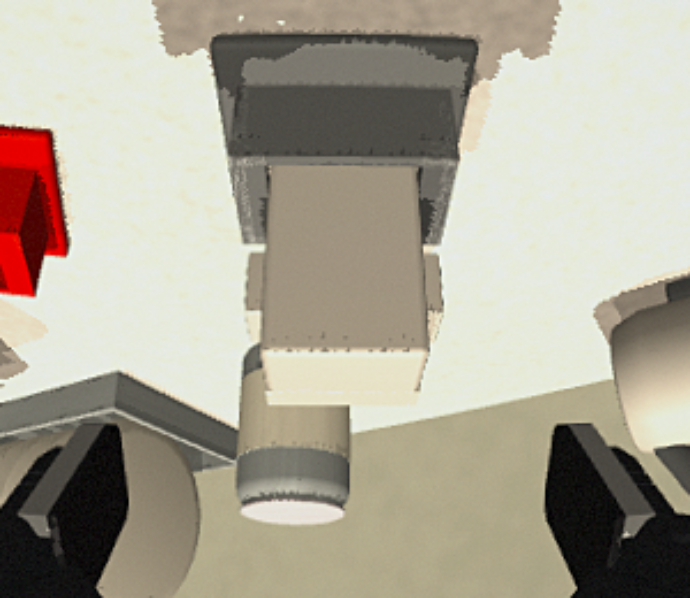

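The cassette stands square between the fingertips: its middle is at crop x 345 and the tips are at 122 and 556, mid 339. The jaws are centred well enough to advance.

>>> drive_tool(commands=[{"hand": 1, "translation": [20, -11, -23], "angular": [0, 0, 0]}, {"hand": 1, "translation": [40, -22, -46], "angular": [0, 0, 0]}, {"hand": 1, "translation": [55, -31, -64], "angular": [0, 0, 0]}, {"hand": 1, "translation": [68, -38, -79], "angular": [0, 0, 0]}, {"hand": 1, "translation": [76, -42, -88], "angular": [0, 0, 0]}, {"hand": 1, "translation": [79, -44, -91], "angular": [0, -0.003, 0.003]}, {"hand": 1, "translation": [79, -44, -91], "angular": [0, -0.003, 0.003]}, {"hand": 1, "translation": [79, -44, -91], "angular": [0, -0.003, 0.003]}])

```text
t: 6.65
eef_pos: [0.596, -0.2336, 0.0844]
tool_rot: [0.37, 0.242, 0.891, -0.1]
contact_force: [-0.4, -0.6, 0.4]
gripper_width: 0.996
grasp_force: 0.0
```

```bash
python3 - <<'E'
from st import *
p,r=st();delta([.597,-.235,.0838],-30.4,45,p,r)
a=bot.read_camera('wrist');b=bot.read_camera('side')
save(np.hstack([cv2.resize(a[80:380,100:460],(432,360)),cv2.resize(b[190:280,290:380],(360,360))]),'w4')
E
```

```text
6.65 [ 0.596  -0.2336  0.0844] q [ 0.45  0.55 -0.36  2.28  2.37  0.6  -1.04] grip 0.9957535962626828 0.0 F [-0.4 -0.6  0.4]
[[-0.609  0.505  0.612]
 [ 0.357  0.863 -0.356]
 [-0.708  0.002 -0.706]]
shift mm [ 1.  -1.4 -0.6] ang [-0.001  0.002 -0.002]
```

View pics/w4.png

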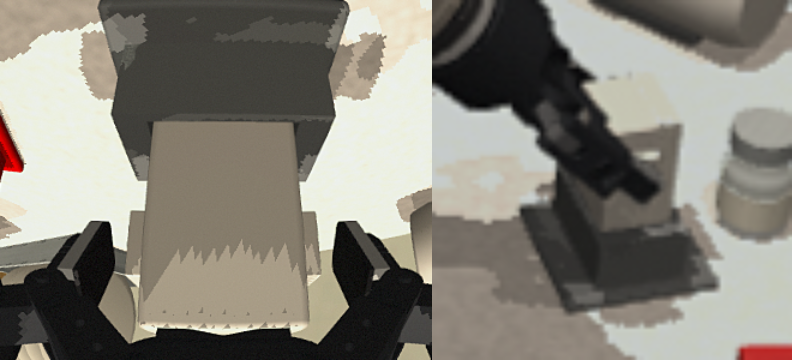

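The buttons (crop x 130 and 320) are centred between the pads (110 and 340), and the side view shows the finger over the button. I'll close the gripper.

>>> drive_tool(commands=[{"hand": 0, "translation": [1, -1, -1], "angular": [0, 0, 0]}, {"hand": 0, "translation": [1, -1, -1], "angular": [0, 0, 0]}, {"hand": 0, "translation": [1, -1, -1], "angular": [0, 0, 0]}, {"hand": 0, "translation": [1, -1, -1], "angular": [0, 0, 0]}, {"hand": 0, "translation": [1, -1, -1], "angular": [0, 0, 0]}, {"hand": 0, "translation": [1, -1, -1], "angular": [0, 0, 0]}, {"hand": 0, "translation": [1, -1, -1], "angular": [0, 0, 0]}, {"hand": 0, "translation": [1, -1, -1], "angular": [0, 0, 0]}], force=60)

```text
t: 7.75
eef_pos: [0.5978, -0.235, 0.0839]
tool_rot: [0.371, 0.242, 0.891, -0.1]
contact_force: [-1.7, 0.6, 5.8]
gripper_width: 0.624
grasp_force: 60.0
```

>>> drive_tool(commands=[{"hand": 0, "translation": [0, 0, 8], "angular": [0, 0, 0]}, {"hand": 0, "translation": [0, 0, 18], "angular": [0, 0, 0]}, {"hand": 0, "translation": [0, 0, 30], "angular": [0, 0, 0]}, {"hand": 0, "translation": [0, 0, 45], "angular": [0, 0, 0]}, {"hand": 0, "translation": [0, 0, 65], "angular": [0, 0, 0]}, {"hand": 0, "translation": [0, 0, 90], "angular": [0, 0, 0]}, {"hand": 0, "translation": [0, 0, 90], "angular": [0, 0, 0]}])

```text
t: 8.62
eef_pos: [0.5984, -0.2347, 0.1759]
tool_rot: [0.372, 0.242, 0.891, -0.099]
contact_force: [1.1, -0.7, -3.0]
gripper_width: 0.627
grasp_force: 60.2
```

```bash
python3 - <<'E'
from st import *
p,r=st()
a=bot.read_camera('side');save(cv2.resize(a[120:300,240:460],(660,540)),'s5')
print([(d['position'],d['score']) for d in bot.find_in('side','cassette')])
E
```

```text
8.625 [ 0.5984 -0.2347  0.1759] q [ 0.36  0.34 -0.25  2.26  2.11  0.4  -0.81] grip 0.6269829409660534 60.1592119038105 F [ 1.1 -0.7 -3. ]
[[-0.606  0.505  0.615]
 [ 0.357  0.863 -0.357]
 [-0.711  0.003 -0.703]]
[([343.9, 207.5], 0.74)]
```

View pics/s5.png

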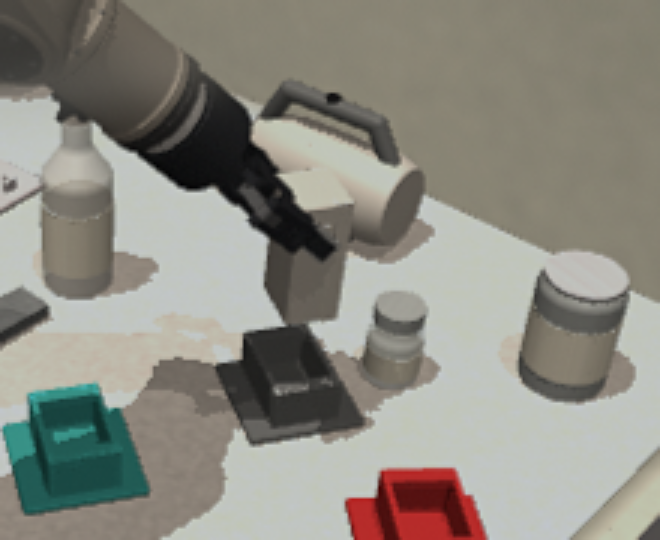

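Lifted clean: the cassette hangs upright above the empty holder at crop (310,245), and the jar and bottle have not moved. Next: up, and begin the tilt.

>>> drive_tool(commands=[{"hand": 0, "translation": [0, 0, 40], "angular": [0, 0, 0]}, {"hand": 0, "translation": [0, 0, 90], "angular": [0, 0, 0]}, {"hand": 0, "translation": [-10, 0, 140], "angular": [0.066, 0.113, 0]}, {"hand": 0, "translation": [-20, 0, 180], "angular": [0.132, 0.226, 0]}, {"hand": 0, "translation": [-20, 0, 200], "angular": [0.199, 0.339, 0]}, {"hand": 0, "translation": [-20, 0, 200], "angular": [0.265, 0.452, 0]}, {"hand": 0, "translation": [-20, 0, 200], "angular": [0.331, 0.565, 0]}, {"hand": 0, "translation": [-20, 0, 200], "angular": [0.397, 0.678, 0]}, {"hand": 0, "translation": [-20, 0, 200], "angular": [0.397, 0.678, 0]}, {"hand": 0, "translation": [-20, 0, 200], "angular": [0.397, 0.678, 0]}])

```text
t: 9.98
eef_pos: [0.5773, -0.2368, 0.3702]
tool_rot: [-0.002, 0.264, 0.965, 0.0]
contact_force: [0.1, -0.1, -2.8]
gripper_width: 0.626
grasp_force: 60.5
```

```bash
python3 - <<'E'
from st import *
p,r=st()
delta([.57,.10,.376],-10,-10,p,r)
delta([.57,.18,.376],4.5,-25,p,r)
E
```

```text
9.975 [ 0.5773 -0.2368  0.3702] q [ 0.41  0.32 -0.16  1.51  0.05  1.32  1.28] grip 0.6258415333708265 60.50481364130974 F [ 0.1 -0.1 -2.8]
[[-0.861  0.509 -0.004]
 [ 0.509  0.861  0.002]
 [ 0.005 -0.    -1.   ]]
shift mm [ -7.3 336.8   5.8] ang [0.06  0.16  0.358]
shift mm [ -7.3 416.8   5.8] ang [0.099 0.427 0.603]
```

>>> drive_tool(commands=[{"hand": 0, "translation": [0, 35, 0], "angular": [0, 0, 0.05]}, {"hand": 0, "translation": [0, 80, 5], "angular": [0.01, 0.03, 0.1]}, {"hand": 0, "translation": [0, 130, 5], "angular": [0.02, 0.08, 0.18]}, {"hand": 0, "translation": [-5, 180, 5], "angular": [0.04, 0.14, 0.26]}, {"hand": 0, "translation": [-7, 230, 5], "angular": [0.05, 0.2, 0.34]}, {"hand": 0, "translation": [-7, 280, 5], "angular": [0.06, 0.26, 0.42]}, {"hand": 0, "translation": [-7, 330, 5], "angular": [0.08, 0.32, 0.5]}, {"hand": 0, "translation": [-7, 380, 5], "angular": [0.09, 0.38, 0.56]}, {"hand": 0, "translation": [-7, 417, 5], "angular": [0.099, 0.427, 0.603]}, {"hand": 0, "translation": [-7, 417, 5], "angular": [0.099, 0.427, 0.603]}, {"hand": 0, "translation": [-7, 417, 5], "angular": [0.099, 0.427, 0.603]}, {"hand": 0, "translation": [-7, 417, 5], "angular": [0.099, 0.427, 0.603]}])

```text
t: 11.48
eef_pos: [0.5701, 0.1811, 0.3782]
tool_rot: [-0.213, -0.039, 0.976, -0.008]
contact_force: [0.5, -0.4, -2.7]
gripper_width: 0.624
grasp_force: 60.6
```

```bash
python3 - <<'E'
from st import *
from fit import square,M
p,r=st()
delta([.60,.19,.25],4.5,-45,p,r)
m=bot.camera_model('wrist');bot.read_camera('wrist');M['top']=m
import fit
for d in bot.outline_of('wrist','tray'):
    mm=d['pixels'].astype(np.uint8);cs=max(cv2.findContours(mm,0,2)[0],key=cv2.contourArea);print(d['score'],cv2.approxPolyDP(cs,3,True)[:,0].tolist())
c,s=np.cos(.08),np.sin(.08)
for k in((.095,.095),(.095,-.095),(-.095,-.095),(-.095,.095)): print('pred',proj('wrist',[.5755+c*k[0]-s*k[1],.2357+s*k[0]+c*k[1],.008],m).round(1))
E
```

```text
11.475 [0.5701 0.1811 0.3782] q [-0.09  0.54 -0.42  1.26  0.04  1.79  1.15] grip 0.623787111552579 60.56601673364639 F [ 0.5 -0.4 -2.7]
[[-0.906 -0.079 -0.415]
 [-0.073  0.997 -0.032]
 [ 0.416  0.001 -0.909]]
shift mm [  29.9    8.9 -128.2] ang [-0.029  0.355 -0.001]
0.75 [[349, 214], [352, 254], [376, 260], [376, 216]]
0.41 [[236, 128], [221, 234], [216, 319], [228, 359], [232, 353], [291, 358], [340, 352], [344, 358], [355, 330], [338, 133], [333, 128]]
0.36 [[197, 116], [190, 130], [185, 166], [176, 171], [171, 229], [189, 232], [193, 230], [201, 180], [195, 162], [203, 119]]
pred [376.5 327.8]
pred [259.6 330.6]
pred [259.7 212.7]
pred [375.7 212.7]
```

>>> drive_tool(commands=[{"hand": 0, "translation": [15, 5, -40], "angular": [0, 0.05, 0]}, {"hand": 0, "translation": [30, 9, -80], "angular": [-0.01, 0.12, 0]}, {"hand": 0, "translation": [30, 9, -110], "angular": [-0.02, 0.2, 0]}, {"hand": 0, "translation": [30, 9, -128], "angular": [-0.025, 0.28, 0]}, {"hand": 0, "translation": [30, 9, -128], "angular": [-0.029, 0.355, 0]}, {"hand": 0, "translation": [30, 9, -128], "angular": [-0.029, 0.355, 0]}, {"hand": 0, "translation": [30, 9, -128], "angular": [-0.029, 0.355, 0]}, {"hand": 0, "translation": [30, 9, -128], "angular": [-0.029, 0.355, 0]}])

```text
t: 12.58
eef_pos: [0.5921, 0.1912, 0.244]
tool_rot: [-0.376, -0.038, 0.926, -0.011]
contact_force: [-0.2, -0.3, -3.0]
gripper_width: 0.625
grasp_force: 60.5
```

```bash
python3 - <<'E'
from st import *
p,r=st()
delta([.60,.19,.25],4.5,-45,p,r)
a=bot.read_camera('side');b=bot.read_camera('wrist')
save(np.hstack([cv2.resize(a[90:230,120:330],(450,300)),cv2.resize(b,(350,262))[:].copy() if 0 else cv2.copyMakeBorder(cv2.resize(b,(350,262)),0,38,0,0,cv2.BORDER_CONSTANT)]),'s6')
E
```

```text
12.575 [0.5921 0.1912 0.244 ] q [-0.25  0.83 -0.14  1.14 -0.12  1.91  1.27] grip 0.6248287704505245 60.528790801763535 F [-0.2 -0.3 -3. ]
[[-0.714 -0.078 -0.695]
 [-0.062  0.997 -0.049]
 [ 0.697  0.008 -0.717]]
shift mm [ 7.9 -1.2  6. ] ang [-0.009  0.014  0.   ]
```

View pics/s6.png

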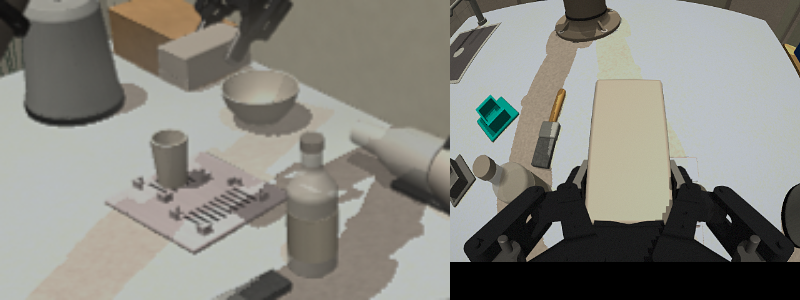

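```bash
python3 - <<'E'
from st import *
p,r=st();T=r.as_matrix();m=bot.camera_model('wrist')
bot.read_camera('wrist')
for d in bot.outline_of('wrist','cassette')[:2]:
    mm=d['pixels'].astype(np.uint8);cs=max(cv2.findContours(mm,0,2)[0],key=cv2.contourArea);print(d['score'],cv2.approxPolyDP(cs,2.5,True)[:,0].tolist())
P=p-.0065*T[:,2]+.0006*T[:,0]
for dd in(0,3,-3):
  a=np.radians(45+dd); cx=np.cos(a)*T[:,2]-np.sin(a)*T[:,0]; cz=-np.cos(a)*T[:,0]-np.sin(a)*T[:,2]
  print('dd',dd,'cas x',cx.round(3),[proj('wrist',P-.018*cx+y*T[:,1]+z*cz,m).round(0).tolist() for z in(-.08,.03) for y in(-.027,.027)],[proj('wrist',P+.026*cx+y*T[:,1]-.08*cz,m).round(0).tolist() for y in(-.027,.027)])
E
```

```text
12.675 [0.5921 0.1908 0.2436] q [-0.25  0.83 -0.14  1.14 -0.12  1.92  1.27] grip 0.6262398539924986 60.529232919216156 F [ 0.1 -0.  -3. ]
[[-0.714 -0.078 -0.696]
 [-0.061  0.997 -0.049]
 [ 0.697  0.008 -0.717]]
0.75 [[236, 128], [232, 133], [218, 269], [216, 326], [228, 358], [233, 352], [258, 353], [269, 358], [339, 353], [344, 359], [351, 344], [356, 312], [339, 132], [334, 127]]
0.24 [[356, 254], [363, 265], [376, 270], [387, 289], [400, 290], [393, 253]]
dd 0 cas x [ 0.013  0.009 -1.   ] [[231.0, 123.0], [338.0, 123.0], [208.0, 355.0], [360.0, 356.0]] [[241.0, 173.0], [329.0, 173.0]]
dd 3 cas x [ 0.065  0.013 -0.998] [[232.0, 127.0], [337.0, 127.0], [208.0, 352.0], [360.0, 353.0]] [[241.0, 178.0], [328.0, 178.0]]
dd -3 cas x [-0.039  0.005 -0.999] [[230.0, 118.0], [339.0, 118.0], [209.0, 358.0], [359.0, 358.0]] [[240.0, 167.0], [329.0, 167.0]]
```

```bash
python3 - <<'E'
from st import *
M={c:bot.camera_model(c) for c in('top','side')}
for cam,n,box,off in(('top','top0',(158,160,190,226),0),('side','side0',(200,172,244,212),0)):
    g=cv2.cvtColor(cv2.imread(f'pics/{n}.png'),cv2.COLOR_BGR2GRAY).astype(float)
    x0,y0,x1,y1=box; s=g[y0:y1,x0:x1]; bg=np.median(s[s>np.percentile(s,55)]); w=(s<bg-35).astype(np.uint8)
    k,l,stt,ce=cv2.connectedComponentsWithStats(w,connectivity=8)
    out=[]
    for i in range(1,k):
        if stt[i,4]>=6: q=ce[i]+[x0,y0]; P=atz(cam,q,.008,M[cam]); out.append(P[:2]); print(cam,q.round(1),stt[i].tolist(),P[:2].round(4))
cp=[.579,.1907,.008]
print('pred pocket px',proj('top',cp,M['top']),proj('side',cp,M['side']))
E
```

```text
top [169.9 171.3] [4, 10, 19, 3, 32] [0.6261 0.1979]
top [171.  176.5] [3, 16, 21, 2, 38] [0.6145 0.1949]
top [171.2 181.9] [3, 21, 21, 3, 34] [0.6024 0.1939]
top [170.2 187.4] [4, 27, 20, 2, 30] [0.59   0.1955]
top [171.7 192.5] [4, 32, 20, 2, 35] [0.5786 0.1917]
top [171.7 197.9] [4, 37, 20, 3, 35] [0.5666 0.1911]
top [170.9 203.4] [4, 42, 20, 3, 35] [0.5543 0.1922]
top [172.6 208.8] [4, 48, 20, 3, 31] [0.5425 0.1881]
top [171.1 214.3] [4, 53, 21, 3, 33] [0.5303 0.1908]
side [207.6 174.7] [0, 0, 20, 12, 111] [0.5915 0.2782]
side [220.6 186.4] [0, 1, 40, 27, 268] [0.5778 0.1974]
side [241.9 181.2] [41, 7, 3, 5, 13] [0.6434 0.1741]
side [222.5 199.2] [0, 16, 44, 21, 96] [0.5381 0.1406]
pred pocket px [172.16187807 192.34191987] [222.31502252 187.11070071]
```

Slat centroids put the pocket centre at (0.5786, 0.1912) with yaw about 4.7°, which agrees with the tray fit. Lower to a hover.

>>> drive_tool(commands=[{"hand": 0, "translation": [3, 1, -30], "angular": [-0.003, 0.005, 0]}, {"hand": 0, "translation": [5, 2, -70], "angular": [-0.006, 0.01, 0]}, {"hand": 0, "translation": [7, 2, -110], "angular": [-0.009, 0.014, 0]}, {"hand": 0, "translation": [7, 2, -145], "angular": [-0.009, 0.014, 0.003]}, {"hand": 0, "translation": [7, 2, -172], "angular": [-0.009, 0.014, 0.003]}, {"hand": 0, "translation": [7, 2, -172], "angular": [-0.009, 0.014, 0.003]}, {"hand": 0, "translation": [7, 2, -172], "angular": [-0.009, 0.014, 0.003]}])

```text
t: 13.65
eef_pos: [0.5996, 0.1927, 0.0714]
tool_rot: [-0.383, -0.037, 0.923, -0.016]
contact_force: [0.1, 1.1, -2.0]
gripper_width: 0.624
grasp_force: 60.6
```

```bash
cat > chk.py <<'E'
from st import *
p,r=st();T=r.as_matrix()
delta([.5993,.1929,.029],4.7,-45,p,r)
P=p-.0065*T[:,2]+.0006*T[:,0]; a=np.pi/4; cx=np.cos(a)*T[:,2]-np.sin(a)*T[:,0]; cz=-np.cos(a)*T[:,0]-np.sin(a)*T[:,2]
print('cas x',cx.round(3),'cas z',cz.round(3),'mesh',(P+.026*cx-.025*cz).round(4))
for cam in('top','side'):
    m=bot.camera_model(cam);bot.read_camera(cam)
    print(cam,'pred',[proj(cam,P+x*cx+y*T[:,1]+z*cz,m).round(0).astype(int).tolist() for x in(-.018,.026) for z,y in((-.08,-.027),(-.08,.027),(.03,.027),(.03,-.027))])
    for d in bot.outline_of(cam,'cassette')[:2]:
        mm=d['pixels'].astype(np.uint8);cs=max(cv2.findContours(mm,0,2)[0],key=cv2.contourArea);print(round(d['score'],2),cv2.approxPolyDP(cs,2,True)[:,0].tolist())
E
python3 chk.py
```

```text
13.65 [0.5996 0.1927 0.0714] q [-0.26  1.02 -0.13  1.17 -0.09  1.71  1.3 ] grip 0.6239834533304064 60.63380688428879 F [ 0.1  1.1 -2. ]
[[-0.704 -0.08  -0.706]
 [-0.055  0.997 -0.058]
 [ 0.708 -0.002 -0.706]]
shift mm [ -0.3   0.2 -42.4] ang [ 0.002 -0.001  0.002]
cas x [-0.001 -0.002 -1.   ] cas z [ 0.997  0.08  -0.002] mesh [0.5788 0.1909 0.0504]
top pred [[178, 211], [151, 212], [150, 159], [176, 158], [182, 214], [156, 215], [155, 164], [180, 163]]
0.48 [[109, 154], [109, 175], [119, 174], [127, 177], [127, 154]]
side pred [[213, 173], [200, 166], [227, 152], [240, 158], [214, 186], [201, 179], [228, 165], [241, 171]]
0.56 [[235, 157], [227, 154], [202, 166], [202, 177], [213, 184], [228, 178], [232, 174], [229, 169]]
```

>>> drive_tool(commands=[{"hand": 0, "translation": [-1, 0, -12], "angular": [0, 0, 0]}, {"hand": 0, "translation": [-2, 0, -22], "angular": [0.002, -0.001, 0.002]}, {"hand": 0, "translation": [-2, 0, -27], "angular": [0.002, -0.001, 0.002]}, {"hand": 0, "translation": [-2, 0, -30], "angular": [0.002, -0.001, 0.002]}, {"hand": 0, "translation": [-2, 0, -33], "angular": [0.002, -0.001, 0.002]}, {"hand": 0, "translation": [-2, 0, -35], "angular": [0.002, -0.001, 0.002]}, {"hand": 0, "translation": [-2, 0, -36], "angular": [0.002, -0.001, 0.002]}, {"hand": 0, "translation": [-2, 0, -36], "angular": [0.002, -0.001, 0.002]}])

```text
t: 14.85
eef_pos: [0.5978, 0.1923, 0.0365]
tool_rot: [-0.383, -0.038, 0.923, -0.016]
contact_force: [2.4, -0.7, 6.8]
gripper_width: 0.624
grasp_force: 62.3
```

```bash
python3 chk.py; python3 - <<'E'
from h import *
a=bot.read_camera('side');save(cv2.resize(a[130:220,150:270],(800,600),interpolation=cv2.INTER_CUBIC),'s7')
E
```

```text
14.85 [0.5978 0.1923 0.0365] q [-0.26  1.06 -0.13  1.17 -0.09  1.67  1.31] grip 0.6242170389639043 62.26934149861336 F [ 2.4 -0.7  6.8]
[[-0.704 -0.082 -0.706]
 [-0.058  0.997 -0.058]
 [ 0.708 -0.    -0.706]]
shift mm [ 1.5  0.6 -7.5] ang [ 0.    -0.001 -0.   ]
cas x [-0.001 -0.    -1.   ] cas z [ 0.997  0.082 -0.001] mesh [0.577  0.1905 0.0155]
top pred [[181, 214], [155, 216], [154, 164], [179, 163], [185, 217], [160, 218], [158, 169], [183, 167]]
side pred [[213, 184], [201, 177], [228, 163], [240, 169], [215, 196], [202, 190], [228, 175], [241, 181]]
0.87 [[236, 168], [226, 165], [204, 174], [201, 180], [202, 188], [216, 194], [239, 183], [240, 178], [235, 184], [230, 182]]
```

View pics/s7.png

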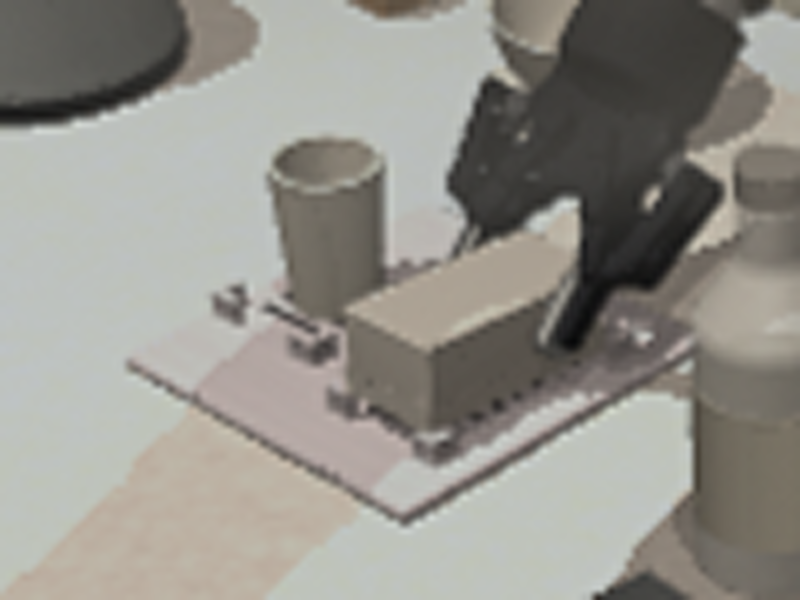

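The side view shows the cassette's near end at crop (350–433, 320–425), right at the near guides (345,400) and (435,440). There is already 9 N of contact, so I'll check the geometry relative to the tray in the same picture.

```bash
python3 - <<'E'
from st import *
p,r=st();T=r.as_matrix();m=bot.camera_model('side')
C=np.array([.5786,.1912,0]);y=np.radians(4.7);X=np.array([np.cos(y),np.sin(y),0]);Y=np.array([-X[1],X[0],0]);Z=np.array([0,0,1.])
cr=lambda q:((proj('side',q,m)-[150,130])*800/120).round(0).astype(int).tolist()
print('tray bottom corners',[cr(C+.045*Y+a*.095*X+b*.095*Y+z*Z) for z in(0,.008) for a,b in((-1,-1),(-1,1),(1,-1))])
for b in(-1,1):
  for z in(.008,.02): print('guide',b,z,'outer',cr(C-.063*X+b*.035*Y+z*Z),'inner',cr(C-.058*X+b*.03*Y+z*Z),'legs end',cr(C-.063*X+b*.02*Y+z*Z),cr(C-.043*X+b*.035*Y+z*Z))
for x in(-.055,-.051,-.06):
  for h in(0,.012): print('cas end at',x,'mesh h',h,[cr(C+x*X+b*.027*Y+(.008+h+k)*Z) for k in(0,.044) for b in(-1,1)])
E
```

```text
15.1 [0.5978 0.1923 0.0365] q [-0.26  1.06 -0.13  1.17 -0.09  1.67  1.31] grip 0.6279287418124835 62.269885540008545 F [ 2.4 -0.8  5.3]
[[-0.704 -0.082 -0.706]
 [-0.058  0.997 -0.058]
 [ 0.708 -0.    -0.706]]
tray bottom corners [[404, 530], [119, 371], [704, 349], [403, 515], [116, 357], [703, 335]]
guide -1 0.008 outer [433, 469] inner [433, 460] legs end [409, 457] [466, 450]
guide -1 0.02 outer [431, 447] inner [432, 437] legs end [407, 434] [465, 427]
guide 1 0.008 outer [324, 411] inner [340, 410] legs end [347, 423] [358, 392]
guide 1 0.02 outer [322, 388] inner [338, 388] legs end [345, 401] [355, 370]
cas end at -0.055 mesh h 0 [[434, 455], [350, 410], [427, 370], [341, 326]]
cas end at -0.055 mesh h 0.012 [[432, 432], [347, 387], [425, 347], [339, 303]]
cas end at -0.051 mesh h 0 [[440, 451], [356, 406], [433, 366], [348, 323]]
cas end at -0.051 mesh h 0.012 [[438, 428], [354, 384], [431, 343], [346, 299]]
cas end at -0.06 mesh h 0 [[425, 460], [341, 415], [418, 375], [333, 331]]
cas end at -0.06 mesh h 0.012 [[423, 437], [339, 392], [416, 351], [330, 307]]
```

```bash
python3 - <<'E'
from st import *
o=bot.get_obs();print(np.round(o['contact_force'],2),np.round(o['torque'],3),o['eef_pos'])
E
```

```text
[ 2.39 -0.83  5.28] [-0.207  0.43   0.228] [0.59776811 0.19228526 0.03653236]
```

>>> drive_tool(commands=[{"hand": 0, "translation": [0, 0, 4], "angular": [0, 0, 0]}, {"hand": 0, "translation": [0, 0, 8], "angular": [0, 0, 0]}, {"hand": 0, "translation": [0, 0, 8], "angular": [0, 0, 0]}, {"hand": 0, "translation": [0, 0, 8], "angular": [0, 0, 0]}])

```text
t: 15.6
eef_pos: [0.5969, 0.1925, 0.0423]
tool_rot: [-0.383, -0.038, 0.923, -0.016]
contact_force: [0.5, -0.2, -2.8]
gripper_width: 0.624
grasp_force: 61.5
```

```bash
python3 - <<'E'
from st import *
for i in range(3):
  o=bot.get_obs();print(np.round(o['contact_force'],2),np.round(o['torque'],3),o['eef_pos']);bot.read_camera('side')
for d in bot.outline_of('side','cassette')[:1]:
    mm=d['pixels'].astype(np.uint8);cs=max(cv2.findContours(mm,0,2)[0],key=cv2.contourArea);print(d['score'],cv2.approxPolyDP(cs,1.5,True)[:,0].tolist())
E
```

```text
[ 0.51 -0.21 -2.75] [ 0.111 -1.098  0.031] [0.59687786 0.19245391 0.04230738]
[-0.49  0.1  -1.34] [ 0.128 -1.143  0.02 ] [0.59684976 0.19243931 0.04225805]
[-0.29 -0.2  -2.61] [ 0.162 -1.168 -0.002] [0.59686372 0.19242915 0.04228256]
0.89 [[233, 166], [226, 163], [204, 173], [202, 176], [203, 187], [215, 192], [231, 185], [229, 176]]
```

Contact is at the near-end −y corner and pushes +x, so that corner caught the end guide. I'll shift +x and slightly +y and lower again.

>>> drive_tool(commands=[{"hand": 0, "translation": [3, 1, 2], "angular": [0, 0, 0]}, {"hand": 0, "translation": [3, 1, 0], "angular": [0, 0, 0]}, {"hand": 0, "translation": [3, 1, -4], "angular": [0, 0, 0]}, {"hand": 0, "translation": [3, 1, -7], "angular": [0, 0, 0]}, {"hand": 0, "translation": [3, 1, -9], "angular": [0, 0, 0]}, {"hand": 0, "translation": [3, 1, -9], "angular": [0, 0, 0]}])

```text
t: 16.55
eef_pos: [0.5999, 0.1934, 0.0333]
tool_rot: [-0.383, -0.038, 0.923, -0.016]
contact_force: [0.2, -0.0, -2.9]
gripper_width: 0.626
grasp_force: 61.5
```

```bash
python3 - <<'E'
from st import *
o=bot.get_obs();print(np.round(o['contact_force'],2),np.round(o['torque'],3),o['eef_pos'])
E
```

```text
[ 0.22 -0.03 -2.9 ] [ 0.078 -1.159 -0.026] [0.59992393 0.1933577  0.03329735]
```

>>> drive_tool(commands=[{"hand": 0, "translation": [0, 0, -1], "angular": [0, 0, 0]}, {"hand": 0, "translation": [0, 0, -2], "angular": [0, 0, 0]}, {"hand": 0, "translation": [0, 0, -3], "angular": [0, 0, 0]}, {"hand": 0, "translation": [0, 0, -3], "angular": [0, 0, 0]}])

```text
t: 17.05
eef_pos: [0.6001, 0.1934, 0.0326]
tool_rot: [-0.384, -0.038, 0.923, -0.016]
contact_force: [-1.9, -1.4, 8.1]
gripper_width: 0.625
grasp_force: 62.2
```

```bash
python3 - <<'E'
from st import *
o=bot.get_obs();print(np.round(o['contact_force'],2),np.round(o['torque'],3),o['eef_pos'])
E
```

```text
[-1.86 -1.4   8.09] [-0.149  0.406  0.134] [0.60005598 0.19343295 0.03262437]
```

```bash
cat > c2.py <<'E'
from st import *
m=bot.camera_model('side');bot.read_camera('side')
d=bot.outline_of('side','cassette')[0];mm=d['pixels'].astype(np.uint8);cs=max(cv2.findContours(mm,0,2)[0],key=cv2.contourArea);print(d['score'],cv2.approxPolyDP(cs,1.5,True)[:,0].tolist())
C=np.array([.5786,.1912,0]);y=np.radians(4.7);X=np.array([np.cos(y),np.sin(y),0]);Y=np.array([-X[1],X[0],0]);Z=np.array([0,0,1.])
for h in(0,.006,.012): print(h,[proj('side',C-.055*X+b*.027*Y+(.008+h+k)*Z,m).round(1).tolist() for k in(0,.044) for b in(-1,1)])
E
python3 c2.py
```

```text
0.62 [[235, 168], [227, 165], [203, 176], [202, 187], [206, 191], [216, 194], [240, 183], [240, 180], [234, 185], [230, 181], [236, 170]]
0 [[215.1, 198.2], [202.5, 191.5], [214.0, 185.5], [201.2, 178.9]]
0.006 [[214.9, 196.5], [202.3, 189.8], [213.8, 183.8], [201.0, 177.2]]
0.012 [[214.8, 194.8], [202.1, 188.1], [213.7, 182.0], [200.8, 175.4]]
```

Contact is now centred, at TCP z = 0.0326. To tell the floor from the guide tops, I'll lift 1 mm and feel sideways.

>>> drive_tool(commands=[{"hand": 0, "translation": [0, 0, 1.5], "angular": [0, 0, 0]}, {"hand": 0, "translation": [0, 2, 1.5], "angular": [0, 0, 0]}, {"hand": 0, "translation": [0, 4, 1.5], "angular": [0, 0, 0]}, {"hand": 0, "translation": [0, 4, 1.5], "angular": [0, 0, 0]}])

```text
t: 17.65
eef_pos: [0.6002, 0.1962, 0.0327]
tool_rot: [-0.383, -0.037, 0.923, -0.017]
contact_force: [-0.6, -4.8, 5.5]
gripper_width: 0.626
grasp_force: 61.9
```

>>> drive_tool(commands=[{"hand": 0, "translation": [0, -3, 0], "angular": [0, 0, 0]}, {"hand": 0, "translation": [0, -6, 0], "angular": [0, 0, 0]}, {"hand": 0, "translation": [0, -8, 0], "angular": [0, 0, 0]}, {"hand": 0, "translation": [0, -8, 0], "angular": [0, 0, 0]}])

```text
t: 18.15
eef_pos: [0.6001, 0.1913, 0.0326]
tool_rot: [-0.383, -0.038, 0.923, -0.014]
contact_force: [0.1, 5.9, 4.8]
gripper_width: 0.623
grasp_force: 62.1
```

>>> drive_tool(commands=[{"hand": 0, "translation": [0, 2, 4], "angular": [0, 0, 0]}, {"hand": 0, "translation": [0, 2, 4], "angular": [0, 0, 0]}, {"hand": 0, "translation": [0, 0, 4], "angular": [0, 0, 0]}, {"hand": 0, "translation": [0, -2, 4], "angular": [0, 0, 0]}, {"hand": 0, "translation": [0, -2, 4], "angular": [0, 0, 0]}, {"hand": 0, "translation": [0, -2, 4], "angular": [0, 0, 0]}])

```text
t: 18.9
eef_pos: [0.6, 0.1908, 0.0358]
tool_rot: [-0.382, -0.038, 0.923, -0.013]
contact_force: [1.7, 9.1, -2.3]
gripper_width: 0.624
grasp_force: 62.1
```

>>> drive_tool(commands=[{"hand": 0, "translation": [0, 4, 0], "angular": [0, 0, 0]}, {"hand": 0, "translation": [0, 8, 0], "angular": [0, 0, 0]}, {"hand": 0, "translation": [0, 10, 0], "angular": [0, 0, 0]}, {"hand": 0, "translation": [0, 10, 0], "angular": [0, 0, 0]}])

```text
t: 19.4
eef_pos: [0.5998, 0.1962, 0.0358]
tool_rot: [-0.384, -0.037, 0.923, -0.017]
contact_force: [-0.8, -2.5, -3.1]
gripper_width: 0.625
grasp_force: 62.5
```

Lateral walls are felt at y ≈ 0.191 and 0.196 while the cassette is off the floor, so it is between the guides. I'll go to the y middle and probe x.

>>> drive_tool(commands=[{"hand": 0, "translation": [0, -3, 0], "angular": [0, 0, 0]}, {"hand": 0, "translation": [3, -3, 0], "angular": [0, 0, 0]}, {"hand": 0, "translation": [6, -3, 0], "angular": [0, 0, 0]}, {"hand": 0, "translation": [6, -3, 0], "angular": [0, 0, 0]}])

```text
t: 19.9
eef_pos: [0.6053, 0.1945, 0.0362]
tool_rot: [-0.384, -0.038, 0.922, -0.016]
contact_force: [-4.6, -0.4, -0.3]
gripper_width: 0.625
grasp_force: 62.8
```

```bash
python3 -c "
from st import *
p,r=st();delta([.601,.1938,.033],4.7,-45,p,r)"
```

```text
19.9 [0.6053 0.1945 0.0362] q [-0.26  1.08 -0.13  1.14 -0.09  1.69  1.31] grip 0.6250077569698621 62.80497819185257 F [-4.6 -0.4 -0.3]
[[-0.702 -0.082 -0.708]
 [-0.058  0.997 -0.059]
 [ 0.71  -0.    -0.704]]
shift mm [-4.3 -0.7 -3.2] ang [ 0.001 -0.004 -0.   ]
```

>>> drive_tool(commands=[{"hand": 0, "translation": [-3.5, -0.5, 0], "angular": [0, 0, 0]}, {"hand": 0, "translation": [-3.5, -0.5, -2], "angular": [0, 0, 0]}, {"hand": 0, "translation": [-3.5, -0.5, -4], "angular": [0, 0, 0]}, {"hand": 0, "translation": [-3.5, -0.5, -4], "angular": [0, 0, 0]}])

```text
t: 20.4
eef_pos: [0.6028, 0.194, 0.0326]
tool_rot: [-0.383, -0.038, 0.923, -0.016]
contact_force: [-0.3, -0.6, 2.3]
gripper_width: 0.63
grasp_force: 63.2
```

>>> drive_tool(commands=[{"hand": 0.7, "translation": [0, 0, 0], "angular": [0, 0, 0]}, {"hand": 0.78, "translation": [0, 0, 0], "angular": [0, 0, 0]}, {"hand": 0.9, "translation": [0, 0, 0], "angular": [0, 0, 0]}, {"hand": 1, "translation": [0, 0, 0], "angular": [0, 0, 0]}, {"hand": 1, "translation": [0, 0, 0], "angular": [0, 0, 0]}, {"hand": 1, "translation": [0, 0, 0], "angular": [0, 0, 0]}])

```text
t: 21.15
eef_pos: [0.6025, 0.194, 0.0321]
tool_rot: [-0.383, -0.038, 0.923, -0.016]
contact_force: [0.5, -0.8, 0.2]
gripper_width: 1.0
grasp_force: 0.0
```

```bash
python3 -c "
from st import *
st()"; python3 c2.py
```

```text
21.15 [0.6025 0.194  0.0321] q [-0.26  1.08 -0.13  1.15 -0.09  1.68  1.31] grip 1.0003230331802475 0.0 F [ 0.5 -0.8  0.2]
[[-0.704 -0.082 -0.706]
 [-0.058  0.997 -0.058]
 [ 0.708 -0.    -0.706]]
0.91 [[239, 169], [227, 165], [203, 179], [205, 191], [221, 194], [238, 183], [235, 180], [240, 171]]
0 [[215.1, 198.2], [202.5, 191.5], [214.0, 185.5], [201.2, 178.9]]
0.006 [[214.9, 196.5], [202.3, 189.8], [213.8, 183.8], [201.0, 177.2]]
0.012 [[214.8, 194.8], [202.1, 188.1], [213.7, 182.0], [200.8, 175.4]]
```

Released, and the top corner now sits at the h = 0 position. I'll back out along the tool axis.

>>> drive_tool(commands=[{"hand": 1, "translation": [11, 1, 11], "angular": [0, 0, 0]}, {"hand": 1, "translation": [25, 2, 25], "angular": [0, 0, 0]}, {"hand": 1, "translation": [50, 4, 50], "angular": [0, 0, 0]}, {"hand": 1, "translation": [75, 6, 85], "angular": [0, 0, 0]}, {"hand": 1, "translation": [85, 7, 130], "angular": [0, 0, 0]}, {"hand": 1, "translation": [85, 7, 180], "angular": [0, 0, 0]}, {"hand": 1, "translation": [85, 7, 230], "angular": [0, 0, 0]}, {"hand": 1, "translation": [85, 7, 230], "angular": [0, 0, 0]}, {"hand": 1, "translation": [85, 7, 230], "angular": [0, 0, 0]}])

```text
t: 22.38
eef_pos: [0.6911, 0.2044, 0.3418]
tool_rot: [-0.238, -0.035, 0.97, 0.036]
contact_force: [0.5, 0.2, 3.0]
gripper_width: 0.999
grasp_force: 0.0
```

```bash
python3 -c "
from st import *
st()
C=np.array([.5786,.1912,0]);y=np.radians(4.7);X=np.array([np.cos(y),np.sin(y),0]);Y=np.array([-X[1],X[0],0]);Z=np.array([0,0,1.])
for c in('side','top'):
    m=bot.camera_model(c);bot.read_camera(c)
    for d in bot.outline_of(c,'cassette')[:2]:
        cs=max(cv2.findContours(d['pixels'].astype(np.uint8),0,2)[0],key=cv2.contourArea);print(c,d['score'],cv2.approxPolyDP(cs,1.5,True)[:,0].tolist())
    print('h0 top',[proj(c,C+a*.055*X+b*.027*Y+.052*Z,m).round(1).tolist() for a,b in((-1,-1),(-1,1),(1,1),(1,-1))])
"
```

```text
22.375 [0.6911 0.2044 0.3418] q [-0.16  0.81 -0.32  0.87 -0.02  1.92  1.21] grip 0.9986038339817896 0.0 F [0.5 0.2 3. ]
[[-0.884 -0.05  -0.465]
 [-0.084  0.995  0.054]
 [ 0.46   0.087 -0.884]]
side 0.81 [[240, 170], [229, 165], [204, 178], [204, 190], [209, 193], [221, 194], [239, 183], [241, 179]]
side 0.26 [[195, 150], [191, 152], [190, 160], [195, 175], [199, 178], [207, 175], [207, 154], [202, 150]]
h0 top [[214.0, 185.5], [201.2, 178.9], [227.9, 164.6], [240.6, 170.5]]
h0 top [[181.6, 213.7], [155.9, 215.3], [154.3, 164.3], [179.7, 162.7]]
```

```bash
python3 -c "
from h import *
print(bot.hand_in())"
```

```text
the job is handed in; nothing more can be done
None
```

The cassette was unlatched, lifted out and lowered in the gripper into the long pocket, mesh face down; before hand-in the side camera showed it lying flat between the guides, I saw nothing bump the bystanders, and the job was handed in at about 22 s (no verdict was returned).

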